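# Unlock the medicine box with the square key

## Robot

A 6-joint arm with a two-finger parallel gripper is mounted at the origin on the work surface. World frame = base frame: x ahead of the robot, y to its left, z up, the work surface at z = 0. Lengths are in m, angles in rad, forces in N, time in s.
With the tool pointing down it reaches from about 0.4 to 0.825 m from the base axis. Payload 7 kg.
Tool frame: the origin (TCP) lies between the finger pads; the fingertips stand ahead of it and the grasp point (between the pads) lies 5 mm behind it (bot.tcp_to_tips is the z of the fingertips in the tool frame, in m); z points along the fingers, y is the line along which they close (so a half turn about z gives the same grasp; the last joint's range is limited). The gripper opens to 85 mm and grips with 20 to 120 N. Pads are 22 mm wide; open, the fingers measure 114 mm over their backs; the gripper's body (76 mm by 85 mm) begins 54 mm behind the grasp point. The pads swing forward as they close: fully open they stand 13 mm farther back than shut.
Start: joints at [1.56, 0.359, 0.012, 0, -1.224, -0.288], TCP at [0.199, 0.645, 0.21] pointing down, gripper open.
Joint ranges: [-3.07, 3.07], [-1.43, 2.12], [-1.02, 1.25], [-3.03, 1.67], [-3.05, -0], [-3.03, 3.03]. Speed limits (rad/s): [2.39, 2.39, 3.01, 3.14, 3.14, 3.14].

## Interface

Orientations are given as a rotation vector (axis times angle).
In Python, from bench import bot, cams gives the robot as it stands.
- The arm moves only by the tool move_arm, never from a script. Its argument "commands" is a list of rows, each a list of 7 numbers: the turn, a rotation vector about the tool's x, y, z scaled (see below), then the shift along the tool's x, y, z scaled (see below), then the closure, from -1 (fully open) to 1 (shut). A call has 1 to 20 rows; each row is the pose to reach, as a shift and turn from the pose commanded when the call began, along the tool's axes at that moment; what a row does not reach only later rows make up. The controller multiplies each number of a shift by 0.15 m and each number of a turn by 30 degrees. A row lasts 1/8 s, in which the tool goes at most 62.5 mm and 10.7 degrees, less where a joint would pass 70% of its speed; a pose out of reach is approached as far as the arm can. A call with a number of a shift or a turn outside -1 to 1 is refused whole. A call with a gripper value outside its range is refused whole. The fingers move at their own pace and stop on an object; the grip force is fixed at half the most. Time passes only in rows, so rows that repeat a pose let the fingers close. It gives the time, the measured TCP pose, the force, the opening and the grip force at its end, in the units of the state.
- bot.read_state(): the state, without advancing time (a new reading comes with each control period).
- cams.grab_frame(name): name is "scene" or "top"; returns a dict with "pixels" (400x640x3 uint8, red, green, blue), "fx", "fy", "cx", "cy" (pixels), "R" (3x3) and "t" (3): a world point X has camera coordinates R X + t. Camera axes: x right, y down, z forward; pixel columns grow to the right and rows downward; lengths in m; the calibration is good to about 2 mm. A picture is of the moment at which its call begins. There is no depth.
- bot.hand_in(): hands the job in; it is judged then, once.
The state is a dict: "clock": time; "joint_positions": joint angles; "joint_velocities": joint speeds; "tau": joint torques, N m; "position": TCP position; "tcp_rot": TCP orientation; "force": force on the tool from outside, world axes, zero at the start; "ft_torque": the same for the moment, N m; "grip_width": finger opening in m; "grasp_force": force on a finger pad.
Only numpy, scipy, OpenCV 4.12 (cv2) and the standard library are available. Lean on these libraries where they do the work, as an engineer would, in place of code of your own. Each camera call takes 0.05 s, during which the arm holds its last target. There are 200 camera calls.

## Task

Unlock the white medicine box: take the square key out of its wooden block, fit it fully home in the recessed lock on the box's lid, feeling gently for the angle at which the square lets it in, and turn it clockwise, seen from above, until it comes up against its stop. Then let go and leave the key standing in the lock; never force the lock, and leave everything else where it stands.

Things in the scene. Friction and masses are not known exactly. Their poses are not given: they have to be found in the camera images.
- key_grip (a point): Middle of the grip bar of the loose steel T-shaped key (about 120 g). The bar is 44 mm long (x), 14 mm thick (y), 22 mm high (z, up). A square shank 14 x 14 mm, faces parallel to the bar's x and y, hangs 45 mm below the bar's middle. At the start the key stands upright in the key block with this point 64 mm above the table.
- key_foot (a point): Centre of the flat foot of the key's square shank, 56 mm below the middle of its grip bar; same axes. The foot's edges are bevelled by only 0.5 mm.
- keyblock: Fixed dark wooden block 70 x 70 x 30 mm; in the middle of its top a 17 mm square hole, 22 mm deep, in which the key stands. Origin at the centre of its underside.
- medbox: Fixed white steel medicine box, 150 mm (x) by 110 mm (y) by 76 mm high (z up), the lock in the middle of its lid; origin at the centre of its underside. The lock is delicate: 40 N between key and box breaks it.
- lock_mouth (a point): Centre of the lock's mouth, level with the lid's top; axes along the box's sides, z up. The mouth is a fixed round recess 29 mm wide and 10 mm deep; at its bottom is a turning steel barrel with a square hole.
- barrel_top (a point): Point on the lock's axis at the barrel's top face, 10 mm below the mouth; axes fixed to the box, not turning. The square hole here is 15 mm wide, 14 mm deep. Its angle is not measured (positions are good only to about 1 mm): it starts 0.25 to 1.32 rad anticlockwise (seen from above) of unlocked, to be seen or felt: unmatched, the key's foot rests on this face; matched, it drops in.
- socket_floor (a point): Point on the lock's axis on the square hole's floor, 24 mm below the mouth; axes fixed to the box. The barrel turns clockwise against about 0.04 N m friction (0.05 N m more per rad/s), to a rigid stop at unlocked, without springing back. There the square's faces, and so the key's bar, lie parallel to the box's sides (bar along box x or y). The key has up to 0.08 rad of play in the hole.
- ringdish: Bystander: shallow white ceramic ring dish, 84 mm across, 22 mm high, standing among the task's things; origin at the centre of its underside.
- deodorant: Bystander: capped deodorant stick standing upright among the task's things, 38 mm across, 96 mm high; origin at the centre of its underside.
- tin: Bystander: small closed aluminium tin 75 x 50 x 25 mm; origin at the centre of its underside.
- tumbler: Bystander: glazed ceramic tumbler, 74 mm across, 100 mm high; origin at the centre of its underside.
- lotion: Bystander: amber bottle, 64 mm across, 170 mm high; origin at the centre of its underside.
- jar: Bystander: glass jar with metal cap, 56 mm across, 50 mm high, on the lower tier of the white rack at the left side; origin at the centre of its underside.
- hairbrush: Bystander: bamboo hairbrush 200 mm long, on the upper tier of the white rack (160 mm high) at the left side; origin on its underside.
Things that resemble listed ones, but are neither listed nor needed, are in the scene too. What is meant by the medbox is not blue or pink, and is the smaller of those in its own colour.

How it is judged:
By the outcome, as a careful person would: the job done as asked, in the order asked, and still so for the second after the job is handed in, with the robot touching nothing.
It also fails if it takes over 72 s, if anything falls off the work surface, if the arm or the gripper's body presses on something with over 40 N, if the wrist force passes 120 N, or if a joint passes its speed limit or range.

## Working session

There is one attempt and no reset: what is moved stays moved. The work goes in short steps, Python scripts to look and compute and a tool call to move; the robot and the scene stay as the last step left them, time stands still between calls to the robot, and variables do not carry over. Pictures are saved under pics/ and viewed, at most 10 in all, crops included, and the job is handed in when it is done.

Besides the shell and the picture viewer there is one more tool, called after ">>>" in YAML: its name, and indented under it one key for each argument. move_arm: Moves the arm, as the interface text tells. Its arguments: {"type":"object","properties":{"commands":{"type":"array"}},"required":["commands"]}

```bash
mkdir -p pics
cat > h.py <<'E'
import numpy as np,cv2
from bench import bot,cams
from scipy.spatial.transform import Rotation as Ro
def ray(f,u,v,z):
    R=np.array(f["R"]);t=np.array(f["t"]);c=-R.T@t
    d=R.T@np.array([(u-f["cx"])/f["fx"],(v-f["cy"])/f["fy"],1]);return c+d*(z-c[2])/d[2]
def proj(f,X):
    p=np.array(f["R"])@np.array(X)+np.array(f["t"]);return p[0]/p[2]*f["fx"]+f["cx"],p[1]/p[2]*f["fy"]+f["cy"]
def save(f,n,box=None,s=1):
    im=f["pixels"][:,:,::-1]
    if box: im=im[box[1]:box[3],box[0]:box[2]]
    cv2.imwrite("pics/"+n,cv2.resize(im,None,fx=s,fy=s,interpolation=cv2.INTER_CUBIC))
E
python3 - <<'E'
from h import *
a=cams.grab_frame("top");b=cams.grab_frame("scene")
save(a,"t0.png",None,1.25);save(b,"s0.png",None,1.25)
for f in(a,b):print(f["fx"],f["cx"],f["cy"],np.round(f["R"],3).tolist(),np.round(f["t"],3))
print(bot.read_state(),bot.tcp_to_tips)
E
```

```text
439.9214767770316 323.32420557843125 199.38546913541592 [[0.026, -1.0, -0.002], [-0.992, -0.026, -0.12], [0.12, 0.005, -0.993]] [0.105 0.536 1.711]
381.13631339147753 326.6274994377702 200.54331250598494 [[0.7, 0.714, -0.02], [0.454, -0.467, -0.759], [-0.551, 0.522, -0.651]] [-0.442 -0.094  1.537]
{'clock': 0.1, 'joint_positions': array([ 1.56012934e+00,  3.59306393e-01,  1.11535208e-02, -3.31709551e-04,
       -1.22409320e+00, -2.88085602e-01]), 'joint_velocities': array([ 0.00028009, -0.00276016,  0.00301841,  0.00039647, -0.0001512 ,
       -0.00027739]), 'tau': array([-8.52494231e-04, -5.84763980e+01,  2.94108349e+01,  6.95449457e+00,
       -3.24348985e-03,  1.32413342e-05]), 'position': array([0.19856444, 0.64464825, 0.20896028]), 'tcp_rot': array([ 3.10511929e+00, -4.67491469e-01, -1.70265823e-04]), 'force': array([-0.37933582,  0.24621209,  0.02467474]), 'ft_torque': array([-0.01452555, -0.00194756,  0.00549861]), 'grasp_force': 0.0, 'grip_width': 0.08542244744426915} 0.014
```

View pics/t0.png

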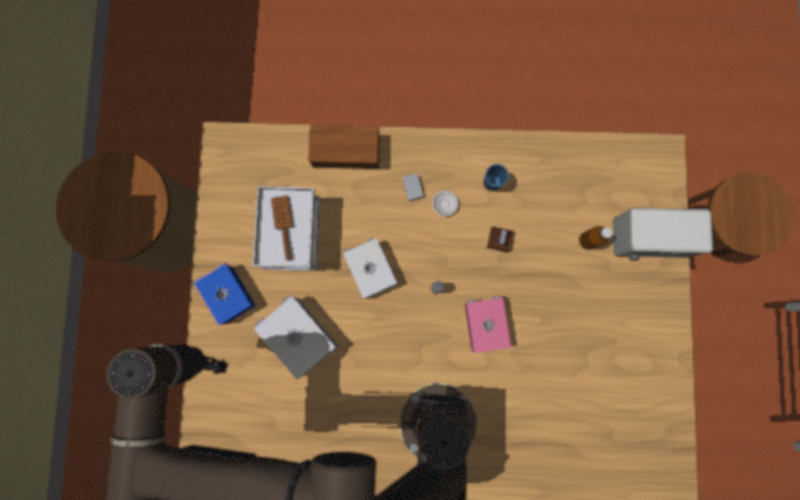

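View pics/s0.png

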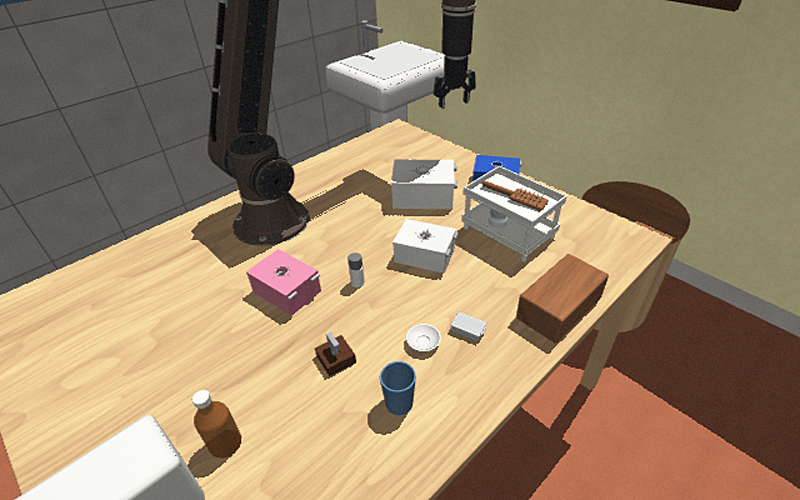

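The top view shows the smaller white box at about (370,267), the larger one at (295,337), and the key block at (501,238), all in 1.25x pixels. Next I'll enlarge both.

Run:
```python
from h import *
a=cams.grab_frame("top");b=cams.grab_frame("scene")
def c(f,x,y,w,h,s):return cv2.resize(f["pixels"][y:y+h,x:x+w,::-1],None,fx=s,fy=s,interpolation=cv2.INTER_CUBIC)
A=np.hstack([c(a,270,185,50,37,8),c(a,380,170,50,37,8)])
B=np.hstack([c(b,310,170,60,45,400/60),c(b,240,255,60,45,400/60)])
cv2.imwrite("pics/c1.png",np.vstack([A,B])[:600]);print(A.shape,B.shape)
```

```text
(296, 800, 3) (300, 800, 3)
```

View pics/c1.png

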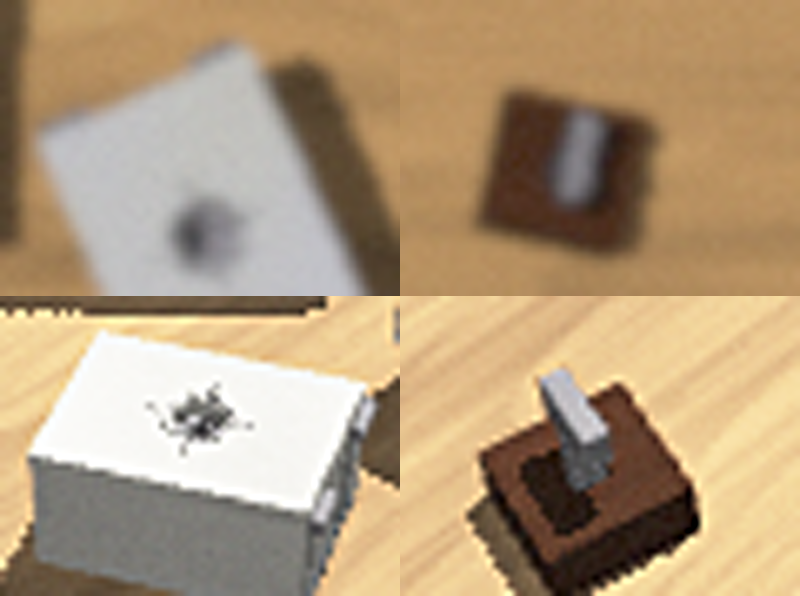

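The crops show the key bar centred near (580,158) in the top view and the lock mouth near (207,235). All four lid corners are visible in the scene crop.

Run:
```python
from h import *
a=cams.grab_frame("top");b=cams.grab_frame("scene")
T=lambda x0,y0,u,v,z:ray(a,x0+(u+.5)/8-.5,y0+(v+.5)/8-.5,z)
S=lambda x0,y0,u,v,z:ray(b,x0+(u+.5)*.15-.5,y0+(v-296+.5)*.15-.5,z)
np.set_printoptions(precision=4,suppress=True)
ang=lambda p,q:np.degrees(np.arctan2(*(q-p)[1::-1]))%180
e=[T(380,170,190,112,.075),T(380,170,170,205,.075)];print("bar top",(e[0]+e[1])/2,np.linalg.norm(e[0]-e[1]),ang(*e))
k=[S(240,255,u-400,v,.075) for u,v in((540,377),(565,370),(610,430),(583,440))];print("bar scene",np.mean(k,0),np.linalg.norm(k[1]-k[2]),ang(k[1],k[2]),ang(k[0],k[3]))
k=[T(380,170,u-400,v,.03) for u,v in((510,93),(655,130),(630,250),(482,222))];print("block",np.mean(k,0),[(np.linalg.norm(k[i]-k[i-1]),ang(k[i],k[i-1])) for i in range(4)])
k=[S(240,255,u-400,v,.03) for u,v in((480,455),(620,385),(695,488),(545,560))];print("blockS",np.mean(k,0),[(np.linalg.norm(k[i]-k[i-1]),ang(k[i],k[i-1])) for i in range(4)])
k=[S(310,170,u,v,.076) for u,v in((103,333),(368,385),(308,512),(30,458))];print("boxS",np.mean(k,0),[(np.linalg.norm(k[i]-k[i-1]),ang(k[i],k[i-1])) for i in range(4)])
print("mouthS",S(310,170,200,415,.076),"mouthT",T(270,185,207,235,.076))
e=[T(270,185,40,130,.076),T(270,185,245,45,.076)];print(ang(*e),np.linalg.norm(e[0]-e[1]))
s=bot.read_state();print(Ro.from_rotvec(s["tcp_rot"]).as_matrix())
```

```text
bar top [ 0.5746 -0.185   0.075 ] 0.04671460811195485 168.30839677140594
bar scene [ 0.5772 -0.1847  0.075 ] 0.039770637022299014 170.72098505223943 169.04926831114636
block [ 0.5735 -0.1876  0.03  ] [(np.float64(0.06652072815619312), np.float64(168.3564365211253)), (np.float64(0.07415387300986975), np.float64(76.91904857393719)), (np.float64(0.06168918196600652), np.float64(168.54229996155604)), (np.float64(0.07439003630176887), np.float64(80.64591543400323))]
blockS [ 0.5768 -0.1855  0.03  ] [(np.float64(0.06579038356244749), np.float64(168.3914547118156)), (np.float64(0.06867013135374182), np.float64(79.14759628646244)), (np.float64(0.06889912505694619), np.float64(169.5574969700087)), (np.float64(0.0701004022843471), np.float64(76.6026229118414))]
boxS [0.4695 0.2263 0.076 ] [(np.float64(0.11396334200712485), np.float64(116.21093939958473)), (np.float64(0.151346436107299), np.float64(26.106995527328365)), (np.float64(0.1103510891743485), np.float64(115.27703305234165)), (np.float64(0.1495851418905603), np.float64(27.495099595710062))]
mouthS [0.4663 0.2287 0.076 ] mouthT [0.4683 0.2246 0.076 ]
114.25391195259463 0.10703911184100426
[[ 0.9557 -0.2944 -0.0001]
 [-0.2944 -0.9557 -0.0005]
 [ 0.0001  0.0005 -1.    ]]
```

>>> move_arm:
  commands:
    - [0,0,0,0,0,-0.2,-1]
    - [0,0,0,0.2,0.23,-0.27,-1]
    - [0,0,0,0.5,0.57,-0.27,-1]
    - [0,0,0,0.81,0.91,-0.27,-1]

```text
clock: 0.8
position: [0.2699, 0.4882, 0.2503]
tcp_rot: [-3.107, 0.466, -0.0]
force: [1.4, 0.4, 1.1]
grip_width: 0.0855
grasp_force: 0.0
```

>>> move_arm:
  commands:
    - [0,0,0,0.27,0.3,0,-1]
    - [0,0,0,0.54,0.6,0,-1]
    - [0,0,0,0.81,0.91,0,-1]

```text
clock: 1.18
position: [0.3459, 0.3217, 0.2506]
tcp_rot: [-3.106, 0.467, -0.001]
force: [1.6, -0.4, 1.3]
grip_width: 0.0857
grasp_force: 0.0
```

>>> move_arm:
  commands:
    - [0,0,0,0.27,0.3,0,-1]
    - [0,0,0,0.54,0.6,0,-1]
    - [0,0,0,0.81,0.91,0,-1]

```text
clock: 1.55
position: [0.4218, 0.1555, 0.2508]
tcp_rot: [-3.106, 0.466, -0.001]
force: [1.1, -0.9, 0.1]
grip_width: 0.0852
grasp_force: 0.0
```

>>> move_arm:
  commands:
    - [0,0,0,0.27,0.3,0,-1]
    - [0,0,0,0.54,0.6,0,-1]
    - [0,0,0,0.81,0.91,0,-1]

```text
clock: 1.92
position: [0.4979, -0.0108, 0.2507]
tcp_rot: [-3.106, 0.467, -0.002]
force: [1.8, 2.2, 0.2]
grip_width: 0.0854
grasp_force: 0.0
```

>>> move_arm:
  commands:
    - [0,0,0,0.27,0.3,0,-1]
    - [0,0,-0.1,0.5,0.6,0,-1]
    - [0,0,-0.2,0.7,0.8,0,-1]
    - [0,0,-0.2,0.79,0.91,0,-1]
    - [0,0,-0.2,0.79,0.91,0,-1]
    - [0,0,-0.2,0.79,0.91,0,-1]

```text
clock: 2.68
position: [0.5701, -0.1735, 0.2504]
tcp_rot: [-3.127, 0.304, 0.0]
force: [-0.3, -0.6, -0.4]
grip_width: 0.0853
grasp_force: 0.0
```

>>> move_arm:
  commands:
    - [0,0,0,0.053,0.068,0.2,-1]
    - [0,0,0,0.053,0.068,0.5,-1]
    - [0,0,0,0.053,0.068,0.75,-1]
    - [0,0,0,0.053,0.068,0.86,-1]
    - [0,0,0,0.053,0.068,0.86,-1]
    - [0,0,0,0.053,0.068,0.86,-1]

```text
clock: 3.42
position: [0.5774, -0.1856, 0.1232]
tcp_rot: [3.127, -0.303, 0.004]
force: [0.5, 0.5, 0.2]
grip_width: 0.0856
grasp_force: 0.0
```

Run:
```python
from h import *
a=cams.grab_frame("top");b=cams.grab_frame("scene")
print(bot.read_state()["position"])
def c(f,x,y,w,h,s):return cv2.resize(f["pixels"][y:y+h,x:x+w,::-1],None,fx=s,fy=s,interpolation=cv2.INTER_CUBIC)
cv2.imwrite("pics/c2.png",c(b,225,225,90,75,7))
```

```text
[ 0.57726354 -0.18575272  0.12302975]
```

View pics/c2.png

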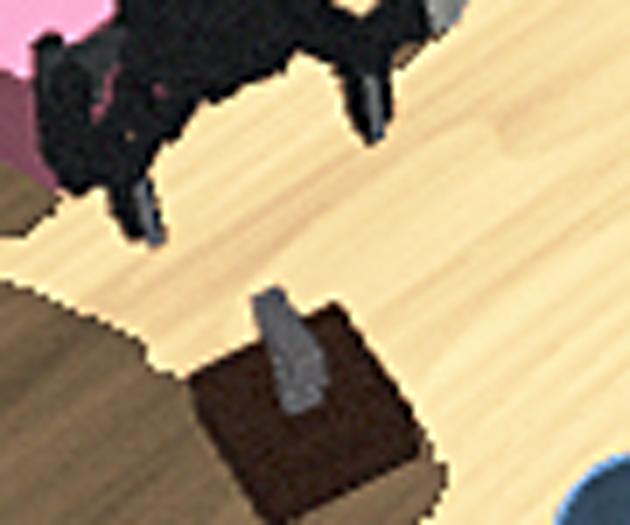

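The open fingers straddle the key: the tips are at (150,240) and (372,140) and the bar is near (288,345). I'll descend and grip.

>>> move_arm:
  commands:
    - [0,0,0,-0.005,-0.003,0.15,-1]
    - [0,0,0,-0.005,-0.003,0.33,-1]
    - [0,0,0,-0.005,-0.003,0.42,-1]
    - [0,0,0,-0.005,-0.003,0.427,-1]
    - [0,0,0,-0.005,-0.003,0.427,-0.3]
    - [0,0,0,-0.005,-0.003,0.427,0.3]
    - [0,0,0,-0.005,-0.003,0.427,0.6]
    - [0,0,0,-0.005,-0.003,0.427,0.8]
    - [0,0,0,-0.005,-0.003,0.427,1]
    - [0,0,0,-0.005,-0.003,0.427,1]
    - [0,0,0,-0.005,-0.003,0.427,1]
    - [0,0,0,-0.005,-0.003,0.427,1]

```text
clock: 5.03
position: [0.5756, -0.1852, 0.0572]
tcp_rot: [3.127, -0.304, -0.0]
force: [0.1, 0.4, -0.6]
grip_width: -0.0001
grasp_force: 0.0
```

Run:
```python
from h import *
b=cams.grab_frame("scene");a=cams.grab_frame("top")
print(bot.read_state()["position"],bot.read_state()["grip_width"])
def c(f,x,y,w,h,s):return cv2.resize(f["pixels"][y:y+h,x:x+w,::-1],None,fx=s,fy=s,interpolation=cv2.INTER_CUBIC)
cv2.imwrite("pics/c3.png",c(b,225,225,90,75,7))
for X in ((.5756,-.1852,.0432),(.5756,-.1852,.075),(.5756,-.1852,.0)):print((np.array(proj(b,X))-[225,225]+.5)*7-.5)
```

```text
[ 0.57556687 -0.18520483  0.05722299] -6.783326838396914e-05
[294.39601868 371.27263029]
[284.70883209 321.75514003]
[306.98364527 435.61614961]
```

View pics/c3.png

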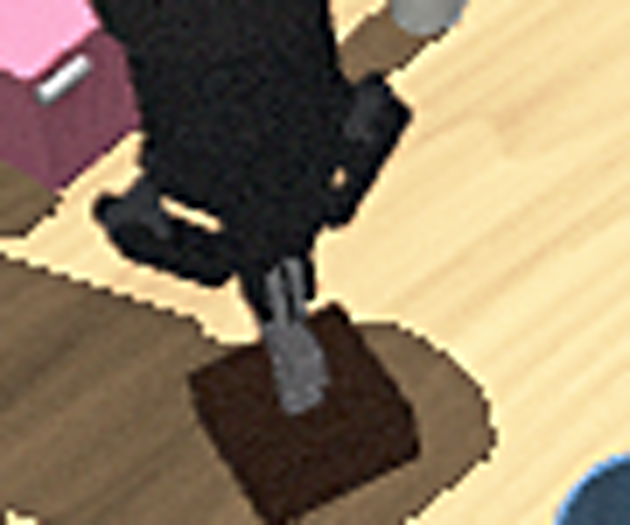

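The gripper reads as closed on nothing. The pads appear around (285,280), at or behind the bar, which hasn't moved. I'll check the fingertips against projections.

Run:
```python
from h import *
b=cams.grab_frame("scene");a=cams.grab_frame("top")
s=bot.read_state();print(s["grip_width"],s["grasp_force"],s["force"])
def c(f,x,y,w,h,s,P,col):
    im=cv2.resize(f["pixels"][y:y+h,x:x+w,::-1],None,fx=s,fy=s,interpolation=cv2.INTER_CUBIC)
    for X in P:
        u,v=(np.array(proj(f,X))-[x,y]+.5)*s-.5;cv2.circle(im,(int(round(u)),int(round(v))),2,col,-1)
    return im
t=np.array([.5772,-.1857,0]);ty=np.array([-.1925,-.981,0])
print("c2 tips",[[(np.array(proj(b,t+[0,0,z]+k*ty*.0427))-225+.5)*7 for k in(-1,1)] for z in(.109,.122)])
ex=np.array([.981,-.1925,0]);
bar=[np.array([.576,-.185,z])+i*ex*.022+j*ty*.007 for z in(.075,.053) for i in(-1,1) for j in(-1,1)]
tip=[np.array([.5756,-.1852,z]) for z in (.043,.057)]
A=c(a,375,160,60,75,6,bar,(0,0,255));B=c(b,245,250,50,50,9,bar,(0,0,255))
B2=c(b,245,250,50,50,9,[],0)
cv2.imwrite("pics/c4.png",np.hstack([A[:450,:340],B]))
```

```text
0.00013927506419728617 0.0 [-0.0645298   0.19694999 -0.37778334]
c2 tips [[array([372.0575667 , 223.43212778]), array([176.49334608, 318.26507752])], [array([368.65991764, 201.72885374]), array([171.36573819, 296.61089541])]]
```

View pics/c4.png

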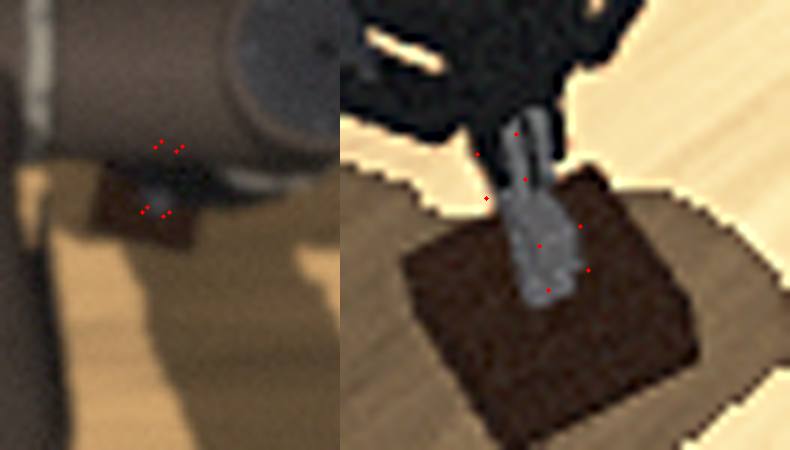

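Run:
```python
from h import *
b=cams.grab_frame("scene");a=cams.grab_frame("top")
t=np.array([.1986,.6447,0]);ty=np.array([-.2944,-.9557,0])
for z in (.195,.208,.24,.27):
  print(z,[np.round(np.array(proj(f,t+[0,0,z]+k*ty*.0427))*1.25,1) for f in(b,a) for k in(-1,0,1)])
print(-np.array(a["R"]).T@a["t"])
s=cv2.imread("pics/s0.png")[50:125,400:500];t=cv2.imread("pics/t0.png")[330:405,150:250]
cv2.imwrite("pics/c5.png",cv2.resize(np.hstack([s,t]),None,fx=4,fy=4,interpolation=cv2.INTER_CUBIC))
```

```text
0.195 [array([463.4, 116.2]), array([452.8, 119. ]), array([442.1, 121.7]), array([199.6, 350.6]), array([213.8, 355.5]), array([228. , 360.5])]
0.208 [array([463.6, 112.7]), array([453. , 115.4]), array([442.2, 118.1]), array([197.9, 350.9]), array([212.2, 355.9]), array([226.5, 360.9])]
0.24 [array([464.1, 103.8]), array([453.4, 106.4]), array([442.4, 109.1]), array([193.5, 351.6]), array([208.1, 356.7]), array([222.7, 361.8])]
0.27 [array([464.6,  95.2]), array([453.7,  97.8]), array([442.7, 100.5]), array([189.2, 352.4]), array([204.1, 357.6]), array([219. , 362.7])]
[0.32328922 0.1096486  1.76275797]
```

View pics/c5.png

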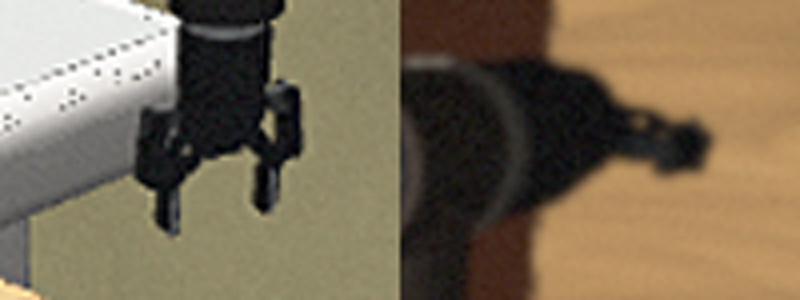

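The picture shows the tips at (466,103) and (442,108), which matches z≈0.24. The real tips therefore stand about 32 mm higher than the reported TCP implies, while xy agrees. I closed just above the bar, so I'll open, go 29 mm lower and grip again.

>>> move_arm:
  commands:
    - [0,0,0,0,0,-0.07,1]
    - [0,0,0,0,0,-0.07,-0.5]
    - [0,0,0,0,0,-0.07,-1]
    - [0,0,0,0,0,-0.07,-1]
    - [0,0,0,0,0,-0.07,-1]
    - [0,0,0,0,0,-0.07,-1]
    - [0,0,0,0,0,-0.07,-1]
    - [0,0,0,0,0,-0.07,-1]
    - [0,0,0,0,0,0,-1]
    - [0,0,0,0,0,0.07,-1]
    - [0,0,0,0,0,0.07,-1]

```text
clock: 6.7
position: [0.5745, -0.1851, 0.0452]
tcp_rot: [3.127, -0.305, -0.004]
force: [-0.1, -0.5, -0.3]
grip_width: 0.0854
grasp_force: 0.0
```

>>> move_arm:
  commands:
    - [0,0,0,0,0,0.04,-1]
    - [0,0,0,0,0,0.08,-1]
    - [0,0,0,0,0,0.12,-1]
    - [0,0,0,0,0,0.12,-1]

```text
clock: 7.2
position: [0.5752, -0.1852, 0.0281]
tcp_rot: [3.127, -0.304, -0.002]
force: [0.8, 0.7, 0.7]
grip_width: 0.0853
grasp_force: 0.0
```

Run:
```python
from h import *
b=cams.grab_frame("scene")
s=bot.read_state();print(s["position"],s["grip_width"],s["force"])
cv2.imwrite("pics/c6.png",cv2.resize(b["pixels"][225:300,225:315,::-1],None,fx=7,fy=7,interpolation=cv2.INTER_CUBIC))
p=s["position"];ty=np.array([-.1925,-.981,0])
for dz in(0,.018,.031):print(dz,[np.round((np.array(proj(b,p+[0,0,dz]+k*ty*.0427))-225+.5)*7) for k in(-1,1)])
```

```text
[ 0.57543278 -0.18521493  0.0285093 ] 0.08519861682253832 [ 0.50225213  0.36015674 -0.50359067]
0 [array([390., 347.]), array([205., 442.])]
0.018 [array([386., 320.]), array([198., 414.])]
0.031 [array([383., 300.]), array([194., 394.])]
```

View pics/c6.png

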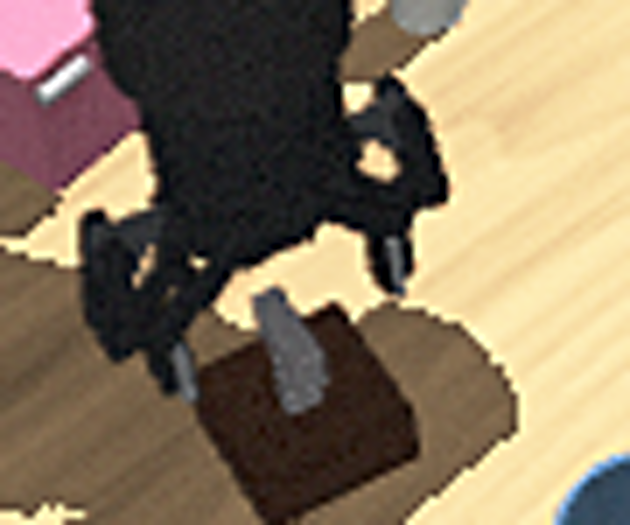

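The tips at (190,400) and (397,292) fit 31 mm above the TCP, straddling the bar at its own height. I'll close now.

>>> move_arm:
  commands:
    - [0,0,0,0,0,0,-0.3]
    - [0,0,0,0,0,0,0.3]
    - [0,0,0,0,0,0,0.6]
    - [0,0,0,0,0,0,0.7]
    - [0,0,0,0,0,0,0.8]
    - [0,0,0,0,0,0,1]
    - [0,0,0,0,0,0,1]
    - [0,0,0,0,0,0,1]

```text
clock: 8.25
position: [0.5758, -0.1852, 0.029]
tcp_rot: [3.127, -0.304, 0.001]
force: [-0.8, -0.2, 3.9]
grip_width: 0.0129
grasp_force: 60.0
```

>>> move_arm:
  commands:
    - [0,0,0,0,0,-0.05,1]
    - [0,0,0,0,0,-0.15,1]
    - [0,0,0,0,0,-0.35,1]
    - [0,0,0,0,0,-0.6,1]
    - [0,0,0,0,0,-0.8,1]
    - [0,0,0,0,0,-0.9,1]
    - [0,0,0,0,0,-0.9,1]

```text
clock: 9.12
position: [0.576, -0.1852, 0.1648]
tcp_rot: [-3.127, 0.304, -0.003]
force: [-0.1, 0.2, -1.9]
grip_width: 0.013
grasp_force: 59.5
```

>>> move_arm:
  commands:
    - [0,0,0,-0.05,-0.1,0,1]
    - [0,0,0,-0.14,-0.3,0,1]
    - [0,0,0,-0.27,-0.57,0,1]
    - [0,0,0,-0.41,-0.85,0,1]

```text
clock: 9.62
position: [0.5382, -0.0468, 0.1621]
tcp_rot: [3.126, -0.305, -0.004]
force: [0.0, 0.1, -0.9]
grip_width: 0.013
grasp_force: 59.4
```

>>> move_arm:
  commands:
    - [0,0,0,-0.14,-0.28,0,1]
    - [0,0,0,-0.27,-0.57,0,1]
    - [0,0,0,-0.41,-0.85,0,1]

```text
clock: 10.0
position: [0.5024, 0.0903, 0.1624]
tcp_rot: [3.126, -0.304, -0.003]
force: [1.0, 0.7, -1.7]
grip_width: 0.0129
grasp_force: 59.4
```

>>> move_arm:
  commands:
    - [0,0,-0.2,-0.14,-0.28,0,1]
    - [0,0,-0.5,-0.27,-0.57,0,1]
    - [0,0,-0.75,-0.36,-0.76,0,1]
    - [0,0,-0.83,-0.41,-0.85,0,1]
    - [0,0,-0.83,-0.41,-0.85,0,1]
    - [0,0,-0.83,-0.41,-0.85,0,1]

```text
clock: 10.75
position: [0.468, 0.2249, 0.1633]
tcp_rot: [3.119, 0.374, -0.001]
force: [0.1, -0.6, -0.6]
grip_width: 0.0131
grasp_force: 59.5
```

Run:
```python
from h import *
b=cams.grab_frame("scene");a=cams.grab_frame("top")
s=bot.read_state();print(s["position"],s["tcp_rot"],s["grip_width"],s["force"],s["joint_positions"])
x0,y0=300,150
cv2.imwrite("pics/c7.png",cv2.resize(b["pixels"][y0-30:y0+60,x0:x0+90,::-1],None,fx=6.5,fy=6.5,interpolation=cv2.INTER_CUBIC))
for X in(s["position"]-[0,0,.021],s["position"]+[0,0,.018],[.469,.2255,.076]):print(np.round((np.array(proj(b,X))-[300,120]+.5)*6.5))
```

```text
[0.46834615 0.2247662  0.16356509] [ 3.11897394e+00  3.73764988e-01 -6.33574594e-04] 0.01319582597340304 [ 0.49460478 -0.38208876 -1.55344006] [ 8.25583541e-01  1.40142560e-01 -3.94277473e-01 -3.61365827e-05
 -1.03688000e+00  9.83765450e-01]
[258. 348.]
[258. 287.]
[260. 446.]
```

View pics/c7.png

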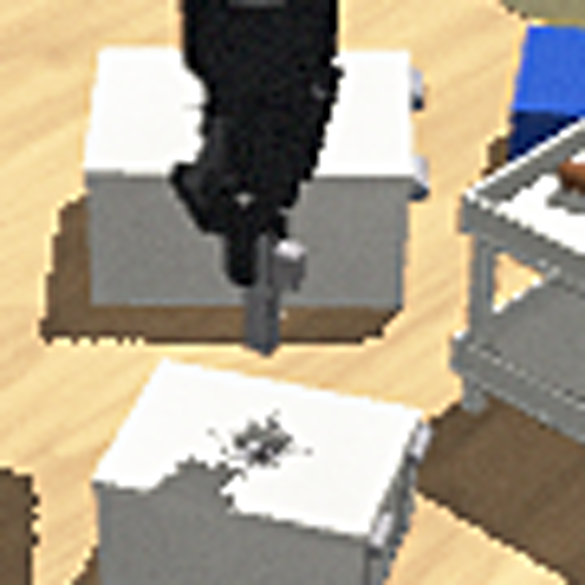

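Foot at (262,350), lock mouth at (262,440): well lined up. I'll descend gently.

>>> move_arm:
  commands:
    - [0,0,0,0,0,0.1,1]
    - [0,0,0,0,0,0.25,1]
    - [0,0,0,0,0,0.36,1]
    - [0,0,0,0,0,0.4,1]
    - [0,0,0,0,0,0.42,1]
    - [0,0,0,0,0,0.42,1]

```text
clock: 11.6
position: [0.4685, 0.2257, 0.1009]
tcp_rot: [-3.119, -0.377, -0.0]
force: [0.3, -0.2, -1.3]
grip_width: 0.0127
grasp_force: 59.5
```

>>> move_arm:
  commands:
    - [0,0,0,0,0,0.006,1]
    - [0,0,0,0,0,0.013,1]
    - [0,0,0,0,0,0.02,1]
    - [0,0,0,0,0,0.026,1]
    - [0,0,0,0,0,0.026,1]

```text
clock: 12.22
position: [0.4683, 0.2257, 0.0968]
tcp_rot: [3.119, 0.377, -0.0]
force: [-0.2, -0.9, -1.6]
grip_width: 0.0132
grasp_force: 59.5
```

>>> move_arm:
  commands:
    - [0,0,0,0,0,0.006,1]
    - [0,0,0,0,0,0.013,1]
    - [0,0,0,0,0,0.02,1]
    - [0,0,0,0,0,0.02,1]

```text
clock: 12.72
position: [0.4683, 0.2256, 0.0937]
tcp_rot: [3.119, 0.377, -0.0]
force: [-0.3, -0.4, -0.8]
grip_width: 0.0129
grasp_force: 59.5
```

>>> move_arm:
  commands:
    - [0,0,0,0,0,0.006,1]
    - [0,0,0,0,0,0.013,1]
    - [0,0,0,0,0,0.02,1]
    - [0,0,0,0,0,0.02,1]

```text
clock: 13.22
position: [0.4683, 0.2257, 0.0908]
tcp_rot: [3.119, 0.377, -0.0]
force: [-0.1, -0.6, -0.9]
grip_width: 0.0131
grasp_force: 59.5
```

>>> move_arm:
  commands:
    - [0,0,0,0.007,0,0,1]
    - [0,0,0,0.013,0,0,1]
    - [0,0,0,0.02,0,0,1]
    - [0,0,0,0.02,0,0,1]

```text
clock: 13.72
position: [0.4713, 0.2264, 0.0908]
tcp_rot: [3.119, 0.377, -0.0]
force: [0.3, 0.0, -1.9]
grip_width: 0.013
grasp_force: 59.5
```

>>> move_arm:
  commands:
    - [0,0,0,0.005,0,0,1]
    - [0,0,0,0.01,0,0,1]
    - [0,0,0,0.01,0,0,1]

```text
clock: 14.1
position: [0.4723, 0.2264, 0.0907]
tcp_rot: [3.118, 0.377, -0.001]
force: [-1.3, -1.5, -0.8]
grip_width: 0.0127
grasp_force: 59.5
```

>>> move_arm:
  commands:
    - [0,0,0,0.004,0,0,1]
    - [0,0,0,0.007,0,0,1]
    - [0,0,0,0.007,0,0,1]

```text
clock: 14.48
position: [0.473, 0.2264, 0.0905]
tcp_rot: [3.118, 0.376, -0.002]
force: [-4.7, -2.7, 0.3]
grip_width: 0.0128
grasp_force: 59.5
```

>>> move_arm:
  commands:
    - [0,0,0,-0.02,0,0,1]
    - [0,0,0,-0.04,0,0,1]
    - [0,0,0,-0.06,0,0,1]
    - [0,0,0,-0.06,0,0,1]

```text
clock: 14.98
position: [0.465, 0.2252, 0.0911]
tcp_rot: [-3.118, -0.377, -0.001]
force: [-0.6, -0.3, -1.3]
grip_width: 0.0128
grasp_force: 59.5
```

>>> move_arm:
  commands:
    - [0,0,0,-0.005,0,0,1]
    - [0,0,0,-0.007,0,0,1]
    - [0,0,0,-0.007,0,0,1]

```text
clock: 15.35
position: [0.464, 0.2246, 0.0908]
tcp_rot: [-3.119, -0.377, -0.0]
force: [0.7, 0.5, -1.0]
grip_width: 0.0131
grasp_force: 59.5
```

>>> move_arm:
  commands:
    - [0,0,0,-0.005,0,0,1]
    - [0,0,0,-0.007,0,0,1]
    - [0,0,0,-0.007,0,0,1]

```text
clock: 15.72
position: [0.4629, 0.2244, 0.0909]
tcp_rot: [-3.119, -0.377, -0.0]
force: [0.1, 0.3, -1.4]
grip_width: 0.0124
grasp_force: 59.5
```

>>> move_arm:
  commands:
    - [0,0,0,-0.005,0,0,1]
    - [0,0,0,-0.007,0,0,1]
    - [0,0,0,-0.007,0,0,1]

```text
clock: 16.1
position: [0.4619, 0.2242, 0.0909]
tcp_rot: [-3.119, -0.377, -0.0]
force: [-0.9, 0.1, -1.5]
grip_width: 0.0129
grasp_force: 59.5
```

>>> move_arm:
  commands:
    - [0,0,0,-0.005,0,0,1]
    - [0,0,0,-0.007,0,0,1]
    - [0,0,0,-0.007,0,0,1]

```text
clock: 16.48
position: [0.4611, 0.224, 0.091]
tcp_rot: [-3.119, -0.377, -0.001]
force: [1.1, 0.2, -1.4]
grip_width: 0.0132
grasp_force: 59.5
```

>>> move_arm:
  commands:
    - [0,0,0,-0.004,0,0,1]
    - [0,0,0,-0.006,0,0,1]
    - [0,0,0,-0.006,0,0,1]
    - [0,0,0,-0.006,0,0,1]

```text
clock: 16.98
position: [0.4606, 0.224, 0.0911]
tcp_rot: [-3.118, -0.377, -0.002]
force: [6.3, -0.9, -4.1]
grip_width: 0.0127
grasp_force: 59.2
```

>>> move_arm:
  commands:
    - [0,0,0,0.02,0,0,1]
    - [0,0,0,0.046,0,0,1]
    - [0,0,0,0.046,-0.01,0,1]
    - [0,0,0,0.046,-0.02,0,1]
    - [0,0,0,0.046,-0.02,0,1]

```text
clock: 17.6
position: [0.4658, 0.2283, 0.0908]
tcp_rot: [3.119, 0.377, -0.0]
force: [-0.2, -0.4, -2.3]
grip_width: 0.013
grasp_force: 59.5
```

>>> move_arm:
  commands:
    - [0,0,0,0,-0.004,0,1]
    - [0,0,0,0,-0.007,0,1]
    - [0,0,0,0,-0.007,0,1]

```text
clock: 17.98
position: [0.4657, 0.2293, 0.0909]
tcp_rot: [-3.119, -0.377, -0.0]
force: [1.3, -0.6, -1.5]
grip_width: 0.0131
grasp_force: 59.5
```

>>> move_arm:
  commands:
    - [0,0,0,0,-0.004,0,1]
    - [0,0,0,0,-0.007,0,1]
    - [0,0,0,0,-0.007,0,1]

```text
clock: 18.35
position: [0.4655, 0.23, 0.0908]
tcp_rot: [3.118, 0.377, -0.0]
force: [0.3, -1.4, -1.3]
grip_width: 0.0128
grasp_force: 59.5
```

>>> move_arm:
  commands:
    - [0,0,0,0,-0.004,0,1]
    - [0,0,0,0,-0.007,0,1]
    - [0,0,0,0,-0.007,0,1]

```text
clock: 18.73
position: [0.4653, 0.2304, 0.0908]
tcp_rot: [3.117, 0.377, -0.001]
force: [3.5, -5.2, -0.5]
grip_width: 0.0127
grasp_force: 59.6
```

>>> move_arm:
  commands:
    - [0,0,0,0,0.02,0,1]
    - [0,0,0,0,0.045,0,1]
    - [0,0,0,0,0.065,0,1]
    - [0,0,0,0,0.072,0,1]
    - [0,0,0,0,0.072,0,1]

```text
clock: 19.35
position: [0.4679, 0.2208, 0.0909]
tcp_rot: [-3.119, -0.377, -0.0]
force: [-0.5, -0.6, -1.1]
grip_width: 0.013
grasp_force: 59.5
```

>>> move_arm:
  commands:
    - [0,0,0,0,0.004,0,1]
    - [0,0,0,0,0.007,0,1]
    - [0,0,0,0,0.007,0,1]

```text
clock: 19.73
position: [0.4681, 0.2198, 0.0908]
tcp_rot: [3.119, 0.377, -0.0]
force: [0.8, -1.0, -1.6]
grip_width: 0.0128
grasp_force: 59.5
```

>>> move_arm:
  commands:
    - [0,0,0,0,0.004,0,1]
    - [0,0,0,0,0.007,0,1]
    - [0,0,0,0,0.007,0,1]

```text
clock: 20.1
position: [0.4683, 0.2187, 0.0909]
tcp_rot: [-3.119, -0.377, -0.0]
force: [0.1, 0.8, -1.7]
grip_width: 0.013
grasp_force: 59.5
```

>>> move_arm:
  commands:
    - [0,0,0,0,0.003,0,1]
    - [0,0,0,0,0.005,0,1]
    - [0,0,0,0,0.005,0,1]

```text
clock: 20.48
position: [0.4685, 0.218, 0.0908]
tcp_rot: [3.119, 0.377, -0.0]
force: [-0.3, 0.0, -1.0]
grip_width: 0.0129
grasp_force: 59.5
```

>>> move_arm:
  commands:
    - [0,0,0,0,0.003,0,1]
    - [0,0,0,0,0.005,0,1]
    - [0,0,0,0,0.005,0,1]

```text
clock: 20.85
position: [0.4687, 0.2175, 0.0909]
tcp_rot: [-3.119, -0.377, -0.0]
force: [-1.7, 1.5, -1.3]
grip_width: 0.0128
grasp_force: 59.5
```

>>> move_arm:
  commands:
    - [0,0,0,0,0.003,0,1]
    - [0,0,0,0,0.005,0,1]
    - [0,0,0,0,0.005,0,1]

```text
clock: 21.22
position: [0.4689, 0.2172, 0.0909]
tcp_rot: [-3.118, -0.377, -0.001]
force: [-2.4, 4.1, -0.6]
grip_width: 0.0127
grasp_force: 59.4
```

Balanced wall contacts put the lock axis about 1.55 mm toward -x and 1.6 mm toward +y (tool axes) of where I entered. I'll centre there and go down onto the barrel.

>>> move_arm:
  commands:
    - [0,0,0,0,-0.02,0,1]
    - [0,0,0,0,-0.049,0,1]
    - [0,0,0,0,-0.049,0.01,1]
    - [0,0,0,0,-0.049,0.02,1]
    - [0,0,0,0,-0.049,0.02,1]

```text
clock: 21.85
position: [0.467, 0.2235, 0.0876]
tcp_rot: [3.119, 0.377, -0.001]
force: [0.3, 0.4, -1.6]
grip_width: 0.013
grasp_force: 59.5
```

>>> move_arm:
  commands:
    - [0,0,0,0,0,0.004,1]
    - [0,0,0,0,0,0.007,1]
    - [0,0,0,0,0,0.007,1]

```text
clock: 22.22
position: [0.4672, 0.2237, 0.0869]
tcp_rot: [3.119, 0.377, 0.0]
force: [0.4, -0.0, -0.5]
grip_width: 0.0129
grasp_force: 59.6
```

>>> move_arm:
  commands:
    - [0,0,0,0,0,0.004,1]
    - [0,0,0,0,0,0.007,1]
    - [0,0,0,0,0,0.007,1]

```text
clock: 22.6
position: [0.4674, 0.2238, 0.0865]
tcp_rot: [-3.119, -0.377, -0.001]
force: [-2.6, -1.5, 7.0]
grip_width: 0.0128
grasp_force: 60.6
```

>>> move_arm:
  commands:
    - [0,0,0,0,0,0.004,1]
    - [0,0,0,0,0,0.007,1]
    - [0,0,0,0,0,0.007,1]

```text
clock: 22.98
position: [0.4675, 0.2238, 0.0862]
tcp_rot: [-3.119, -0.378, -0.002]
force: [-4.8, -1.5, 13.6]
grip_width: 0.0129
grasp_force: 61.6
```

>>> move_arm:
  commands:
    - [0,0,0,0,0,-0.006,1]
    - [0,0,0.1,0,0,-0.006,1]
    - [0,0,0.2,0,0,-0.006,1]
    - [0,0,0.3,0,-0.0007,-0.006,1]

```text
clock: 23.48
position: [0.4679, 0.2246, 0.0865]
tcp_rot: [-3.138, -0.129, -0.003]
force: [0.5, 0.8, 5.3]
grip_width: 0.013
grasp_force: 60.4
```

>>> move_arm:
  commands:
    - [0,0,0.1,0,0,0,1]
    - [0,0,0.2,0,0,0,1]
    - [0,0,0.3,0,-0.0007,0,1]

```text
clock: 23.85
position: [0.4682, 0.225, 0.0865]
tcp_rot: [-3.137, 0.117, -0.004]
force: [1.8, 1.6, 2.6]
grip_width: 0.013
grasp_force: 60.2
```

>>> move_arm:
  commands:
    - [0,0,0.1,0,0,0,1]
    - [0,0,0.2,0,0,0,1]
    - [0,0,0.3,0,-0.0007,0,1]

```text
clock: 24.22
position: [0.4673, 0.2244, 0.0857]
tcp_rot: [-3.12, 0.364, -0.001]
force: [0.5, 1.5, -0.7]
grip_width: 0.0132
grasp_force: 59.5
```

The force has vanished and z dropped 0.8 mm at a bar angle of about -13°, so the square has let it in. I'll feel downwards.

>>> move_arm:
  commands:
    - [0,0,0,0,0,0.004,1]
    - [0,0,0,0,0,0.008,1]
    - [0,0,0,0,0,0.008,1]

```text
clock: 24.6
position: [0.4673, 0.2244, 0.0844]
tcp_rot: [-3.12, 0.36, -0.001]
force: [0.5, 2.1, -1.0]
grip_width: 0.0129
grasp_force: 59.5
```

>>> move_arm:
  commands:
    - [0,0,0,0,0,0.004,1]
    - [0,0,0,0,0,0.008,1]
    - [0,0,0,0,0,0.008,1]

```text
clock: 24.98
position: [0.4673, 0.2244, 0.0833]
tcp_rot: [-3.12, 0.361, -0.001]
force: [0.5, 3.7, -0.9]
grip_width: 0.013
grasp_force: 59.6
```

>>> move_arm:
  commands:
    - [0,0,0,-0.001,-0.003,0.005,1]
    - [0,0,0,-0.001,-0.003,0.013,1]
    - [0,0,0,-0.001,-0.003,0.02,1]
    - [0,0,0,-0.001,-0.003,0.02,1]

```text
clock: 25.48
position: [0.4671, 0.2245, 0.0801]
tcp_rot: [-3.121, 0.362, -0.0]
force: [0.2, 2.4, -1.6]
grip_width: 0.013
grasp_force: 59.5
```

>>> move_arm:
  commands:
    - [0,0,0,0,-0.001,0.006,1]
    - [0,0,0,0,-0.001,0.013,1]
    - [0,0,0,0,-0.001,0.02,1]
    - [0,0,0,0,-0.001,0.02,1]

```text
clock: 25.98
position: [0.467, 0.2246, 0.077]
tcp_rot: [3.121, -0.362, -0.0]
force: [1.9, 2.7, -1.3]
grip_width: 0.0129
grasp_force: 59.6
```

>>> move_arm:
  commands:
    - [0,0,0,0.002,-0.003,0.006,1]
    - [0,0,0,0.002,-0.003,0.012,1]
    - [0,0,0,0.002,-0.003,0.018,1]
    - [0,0,0,0.002,-0.003,0.018,1]

```text
clock: 26.48
position: [0.4672, 0.2247, 0.0743]
tcp_rot: [3.12, -0.362, -0.001]
force: [0.6, 1.0, -1.9]
grip_width: 0.013
grasp_force: 59.5
```

>>> move_arm:
  commands:
    - [0,0,0,0,0,0.005,1]
    - [0,0,0,0,0,0.009,1]
    - [0,0,0,0,0,0.009,1]

```text
clock: 26.85
position: [0.4672, 0.2248, 0.073]
tcp_rot: [3.12, -0.362, -0.001]
force: [1.0, 0.5, -1.6]
grip_width: 0.0131
grasp_force: 59.5
```

>>> move_arm:
  commands:
    - [0,0,0,0,0,0.003,1]
    - [0,0,0,0,0,0.006,1]
    - [0,0,0,0,0,0.006,1]

```text
clock: 27.22
position: [0.4674, 0.2248, 0.0729]
tcp_rot: [3.121, -0.361, 0.0]
force: [-2.8, -1.0, 7.8]
grip_width: 0.0129
grasp_force: 60.8
```

>>> move_arm:
  commands:
    - [0,0,0,0,0,0.003,1]
    - [0,0,0,0,0,0.003,1]
    - [0,0,0,0,0,0.003,1]

```text
clock: 27.6
position: [0.4675, 0.2249, 0.0729]
tcp_rot: [3.121, -0.361, 0.001]
force: [-4.3, -1.4, 10.9]
grip_width: 0.0126
grasp_force: 61.3
```

Fully home: 14 mm below the barrel's top face, with a firm floor contact. I'll relieve the pressure and turn clockwise about the lock axis, which is about 2 mm along tool x from the TCP.

>>> move_arm:
  commands:
    - [0,0,0,0,0,-0.006,1]
    - [0,0,0.1,0,-0.0007,-0.006,1]
    - [0,0,0.2,0.0001,-0.0014,-0.006,1]
    - [0,0,0.3,0.0002,-0.0021,-0.006,1]
    - [0,0,0.4,0.0003,-0.0028,-0.006,1]

```text
clock: 28.22
position: [0.4675, 0.2256, 0.073]
tcp_rot: [-3.065, 0.688, -0.0]
force: [-2.8, 1.1, 3.6]
grip_width: 0.0132
grasp_force: 60.2
```

```bash
cat > st.py <<'E'
from h import *
s=bot.read_state();M=Ro.from_rotvec(s["tcp_rot"]).as_matrix()
print(s["clock"],"yaw",np.degrees(np.arctan2(M[1,0],M[0,0])).round(2),s["position"].round(4),s["force"].round(1),"M",s["ft_torque"].round(3),s["grip_width"].round(4))
E
python3 st.py
```

```text
Traceback (most recent call last):
  File "st.py", line 3, in <module>
    print(s["clock"],"yaw",np.degrees(np.arctan2(M[1,0],M[0,0])).round(2),s["position"].round(4),s["force"].round(1),"M",s["ft_torque"].round(3),s["grip_width"].round(4))
                                                                                                                                                 ^^^^^^^^^^^^^^^^^^^^^
AttributeError: 'float' object has no attribute 'round'
```

>>> move_arm:
  commands:
    - [0,0,0.1,0,-0.0007,0,1]
    - [0,0,0.2,0.0001,-0.0014,0,1]
    - [0,0,0.3,0.0002,-0.0021,0,1]
    - [0,0,0.4,0.0003,-0.0028,0,1]

```text
clock: 28.72
position: [0.4678, 0.2261, 0.0729]
tcp_rot: [-2.976, 1.005, -0.0]
force: [-1.5, 1.5, 4.7]
grip_width: 0.0125
grasp_force: 60.1
```

```bash
sed -i 's/,s\["grip_width"\].round(4)//' st.py; python3 st.py
```

```text
28.725 yaw -37.31 [0.4678 0.2261 0.0729] [-1.5  1.5  4.7] M [0.559 0.95  0.101]
```

>>> move_arm:
  commands:
    - [0,0,0.1,0,-0.0007,0,1]
    - [0,0,0.2,0.0001,-0.0014,0,1]
    - [0,0,0.3,0.0002,-0.0021,0,1]
    - [0,0,0.4,0.0003,-0.0028,0,1]

```text
clock: 29.22
position: [0.4682, 0.2266, 0.0729]
tcp_rot: [-2.854, 1.31, -0.0]
force: [-2.4, 2.8, 2.8]
grip_width: 0.0128
grasp_force: 60.1
```

```bash
python3 st.py
```

```text
29.225 yaw -49.31 [0.4682 0.2266 0.0729] [-2.4  2.8  2.8] M [0.669 0.721 0.101]
```

>>> move_arm:
  commands:
    - [0,0,0.1,0,-0.0007,0,1]
    - [0,0,0.2,0.0001,-0.0014,0,1]
    - [0,0,0.3,0.0002,-0.0021,0,1]
    - [0,0,0.3,0.0002,-0.0021,0,1]

```text
clock: 29.72
position: [0.4686, 0.2268, 0.073]
tcp_rot: [-2.744, 1.527, -0.0]
force: [-2.3, 2.1, 2.4]
grip_width: 0.0127
grasp_force: 60.0
```

```bash
python3 st.py
```

```text
29.725 yaw -58.19 [0.4686 0.2268 0.073 ] [-2.3  2.1  2.4] M [0.878 0.564 0.005]
```

>>> move_arm:
  commands:
    - [0,0,0.05,0,-0.0003,0,1]
    - [0,0,0.1,0,-0.0007,0,1]
    - [0,0,0.1,0,-0.0007,0,1]

```text
clock: 30.1
position: [0.4688, 0.2268, 0.073]
tcp_rot: [-2.703, 1.599, -0.0]
force: [-1.3, 4.3, 3.1]
grip_width: 0.0128
grasp_force: 60.2
```

```bash
python3 st.py
```

```text
30.1 yaw -61.23 [0.4688 0.2268 0.073 ] [-1.3  4.3  3.1] M [1.405 0.522 0.037]
```

>>> move_arm:
  commands:
    - [0,0,0.03,-0.002,-0.0015,0,1]
    - [0,0,0.06,-0.002,-0.0017,0,1]
    - [0,0,0.06,-0.002,-0.0017,0,1]

```text
clock: 30.48
position: [0.4688, 0.2269, 0.0729]
tcp_rot: [-2.678, 1.642, -0.0]
force: [-0.3, 2.5, 5.8]
grip_width: 0.0131
grasp_force: 60.4
```

```bash
python3 st.py
```

```text
30.475 yaw -63.05 [0.4688 0.2269 0.0729] [-0.3  2.5  5.8] M [1.243 0.297 0.051]
```

>>> move_arm:
  commands:
    - [0,0,0.03,0,0,0,1]
    - [0,0,0.06,0,-0.0005,0,1]
    - [0,0,0.06,0,-0.0005,0,1]

```text
clock: 30.85
position: [0.4689, 0.2269, 0.073]
tcp_rot: [-2.651, 1.684, -0.0]
force: [-0.3, 3.2, 5.5]
grip_width: 0.0127
grasp_force: 60.4
```

```bash
python3 st.py
```

```text
30.85 yaw -64.85 [0.4689 0.2269 0.073 ] [-0.3  3.2  5.5] M [1.215 0.253 0.008]
```

>>> move_arm:
  commands:
    - [0,0,0.03,0,0,0,1]
    - [0,0,0.06,0,-0.0005,0,1]
    - [0,0,0.06,0,-0.0005,0,1]

```text
clock: 31.22
position: [0.469, 0.2269, 0.0729]
tcp_rot: [-2.625, 1.726, -0.0]
force: [-1.1, 1.8, 5.2]
grip_width: 0.0127
grasp_force: 60.4
```

```bash
python3 st.py
```

```text
31.225 yaw -66.65 [0.469  0.2269 0.0729] [-1.1  1.8  5.2] M [1.113 0.218 0.008]
```

>>> move_arm:
  commands:
    - [0,0,0.03,0,0,0,1]
    - [0,0,0.06,0,-0.0005,0,1]
    - [0,0,0.06,0,-0.0005,0,1]

```text
clock: 31.6
position: [0.4691, 0.227, 0.0729]
tcp_rot: [-2.597, 1.767, -0.0]
force: [-0.4, 3.3, 5.8]
grip_width: 0.0127
grasp_force: 60.4
```

```bash
python3 st.py
```

```text
31.6 yaw -68.45 [0.4691 0.227  0.0729] [-0.4  3.3  5.8] M [1.155 0.194 0.029]
```

>>> move_arm:
  commands:
    - [0,0,0.03,0,0,0,1]
    - [0,0,0.05,0,-0.0005,0,1]
    - [0,0,0.05,0,-0.0005,0,1]

```text
clock: 31.98
position: [0.4691, 0.227, 0.0729]
tcp_rot: [-2.574, 1.8, -0.0]
force: [0.1, 2.7, 5.4]
grip_width: 0.0131
grasp_force: 60.4
```

```bash
python3 st.py
```

```text
31.975 yaw -69.93 [0.4691 0.227  0.0729] [0.1 2.7 5.4] M [1.261 0.3   0.182]
```

>>> move_arm:
  commands:
    - [0,0,0.03,0,0,0,1]
    - [0,0,0.05,0,-0.0005,0,1]
    - [0,0,0.05,0,-0.0005,0,1]

```text
clock: 32.35
position: [0.4692, 0.227, 0.0729]
tcp_rot: [-2.551, 1.833, -0.001]
force: [-0.5, 2.5, 5.4]
grip_width: 0.0126
grasp_force: 60.5
```

```bash
python3 st.py
```

```text
32.35 yaw -71.42 [0.4692 0.227  0.0729] [-0.5  2.5  5.4] M [1.187 0.282 0.32 ]
```

Torque rises steadily (0.03, 0.18, 0.32 N m) from about -69°, so that's the stop. I'll relax within the play and release.

>>> move_arm:
  commands:
    - [0,0,-0.05,0,0,0,1]
    - [0,0,-0.1,0,0,-0.003,1]
    - [0,0,-0.1,0,0,-0.003,1]

```text
clock: 32.72
position: [0.469, 0.2269, 0.073]
tcp_rot: [-2.598, 1.767, 0.0]
force: [-0.0, 3.8, 1.6]
grip_width: 0.013
grasp_force: 59.8
```

```bash
python3 st.py
```

```text
32.725 yaw -68.44 [0.469  0.2269 0.073 ] [-0.   3.8  1.6] M [ 1.406 -0.239 -0.011]
```

>>> move_arm:
  commands:
    - [0,0,0,0,0,0,0.6]
    - [0,0,0,0,0,0,0.2]
    - [0,0,0,0,0,0,-0.3]
    - [0,0,0,0,0,0,-1]
    - [0,0,0,0,0,0,-1]
    - [0,0,0,0,0,0,-1]
    - [0,0,0,0,0,0,-1]
    - [0,0,0,0,0,0,-1]

```text
clock: 33.72
position: [0.4689, 0.2268, 0.0732]
tcp_rot: [2.598, -1.766, 0.0]
force: [-0.4, -0.2, 0.7]
grip_width: 0.0857
grasp_force: 0.0
```

>>> move_arm:
  commands:
    - [0,0,0,0,0,-0.05,-1]
    - [0,0,0,0,0,-0.15,-1]
    - [0,0,0,0,0,-0.35,-1]
    - [0,0,0,0,0,-0.6,-1]
    - [0,0,0,0,0,-0.85,-1]
    - [0,0,0,0,0,-0.9,-1]
    - [0,0,0,0,0,-0.9,-1]
    - [0,0,0,0,0,-0.9,-1]

```text
clock: 34.72
position: [0.4684, 0.2264, 0.2074]
tcp_rot: [2.597, -1.766, -0.001]
force: [0.1, 1.1, -0.5]
grip_width: 0.0852
grasp_force: 0.0
```

```bash
python3 st.py
python3 - <<'E'
from h import *
b=cams.grab_frame("scene");f=b["pixels"][130:220,300:390,::-1]
cv2.imwrite("pics/c8.png",cv2.resize(f,None,fx=6.5,fy=6.5,interpolation=cv2.INTER_CUBIC))
# expected bar-top ends when home: bar top z=.076-.024+.056+.011
c=np.array([.4692,.2243,.119])
for d in(26,-64):
  e=np.array([np.cos(np.radians(d)),np.sin(np.radians(d)),0])*.022
  print(d,[np.round((np.array(proj(b,c+k*e))-[300,130]+.5)*6.5) for k in(-1,1)])
E
```

```text
34.725 yaw -68.43 [0.4684 0.2264 0.2074] [ 0.1  1.1 -0.5] M [ 0.02  -0.03   0.007]
26 [array([220., 312.]), array([298., 327.])]
-64 [array([272., 296.]), array([246., 344.])]
```

View pics/c8.png

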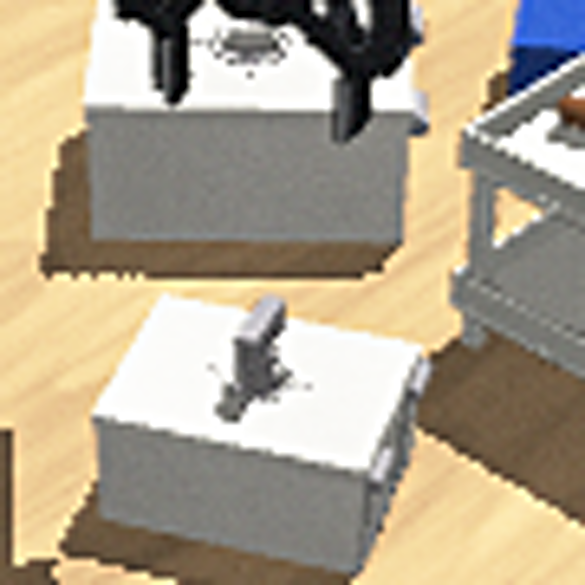

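The picture shows the key standing upright in the lock. Its bar runs from about (270,300) to (247,345), matching the projection for fully home at -64° (bar along box y). The gripper is clear, so I'll hand in.

```bash
python3 -c "
from bench import bot
print(bot.hand_in())"
```

```text
the job is handed in; nothing more can be done
None
```

The key is fully home in the white medicine box's lock, turned clockwise to its stop and left standing there with the gripper clear; the job was handed in at about 35 s.

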